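# Press the bush home on the lever press after removing its safety block

### The arm

A 6-joint arm with a two-finger parallel gripper is mounted at the origin on the work surface. World frame = base frame: x ahead of the robot, y to its left, z up, the work surface at z = 0. Lengths are in m, angles in rad, forces in N, time in s.
With the tool pointing down it reaches from about 0.4 to 0.925 m from the base axis. Payload 3.4 kg.
Tool frame: the origin (TCP) lies at the very end of the fingers, on their centre line; the grasp point (between the pads) lies 19 mm behind it; z points along the fingers, y is the line along which they close (so a half turn about z gives the same grasp; the last joint's range is limited). The gripper opens to 85 mm and grips with 20 to 120 N. Pads are 22 mm wide; open, the fingers measure 114 mm over their backs; the gripper's body (76 mm by 85 mm) begins 54 mm behind the grasp point. The pads swing forward as they close: fully open they stand 13 mm farther back than shut.
Start: joints at [1.208, 0.307, 1.506, -0, 1.328, -0.073], TCP at [0.164, 0.551, 0.231] pointing down, gripper open.
Joint ranges: [-3.12, 3.12], [-1.05, 2.28], [0.14, 2.33], [-1.42, 4.57], [0.1, 2.73], [-2.68, 2.68]. Speed limits (rad/s): [2.57, 2.57, 3.14, 3.14, 3.14, 3.14].

### API

Orientations are given as a rotation vector (axis times angle).
In Python, from bench import arm gives the robot as it stands. The module is installed in compiled form; this text tells all that it offers.
- The arm moves only by the tool arm_command, never from a script. Its argument "deltas" is one flat list of numbers, 7 for each row, row after row: the turn, a rotation vector about the tool's x, y, z scaled (see below), then the shift along the tool's x, y, z scaled (see below), then the closure, from -1 (fully open) to 1 (shut). A call has 1 to 8 rows; each row is the pose to reach, as a shift and turn from the pose commanded when the call began, along the tool's axes at that moment; what a row does not reach only later rows make up. The controller multiplies each number of a shift by 0.2 m and each number of a turn by 60 degrees. A row lasts 1/10 s, in which the tool goes at most 50 mm and 8.59 degrees, less where a joint would pass 70% of its speed; a pose out of reach is approached as far as the arm can. A call with a number of a shift or a turn outside -1 to 1 is refused whole. A call with a gripper value outside its range is refused whole. The fingers move at their own pace and stop on an object; "grip_force" is the grip in N (left out, the last holds). Time passes only in rows, so rows that repeat a pose let the fingers close. It gives the time, the measured TCP pose, the force, the opening and the grip force at its end, in the units of the state.
- arm.get_state(): the state, without advancing time (a new reading comes with each control period).
- arm.snapshot(name): name is "scene" or "side" or "wrist"; returns a dict with "color" (400x640x3 uint8, red, green, blue), "range_z" (400x640 float32, m along the optical axis (not along the pixel's ray), 0 where there is no reading), "mtx" (3x3 intrinsics, pixels), "rvec" (rotation vector, rad) and "tvec" (3), from world to camera coordinates, as OpenCV has them; the wrist camera has in their place "hand_eye" (4x4, takes a point from camera to tool coordinates, whose origin is the TCP and whose axes are the flange's). Camera axes: x right, y down, z forward; pixel columns grow to the right and rows downward; lengths in m; the calibration is good to about 2 mm. A picture is of the moment at which its call begins: read the wrist's pose just before it.
- arm.job_done(): hands the job in; it is judged then, once.
The state is a dict: "t": time; "qpos": joint angles; "qvel": joint speeds; "joint_torque": joint torques, N m; "tcp_pos": TCP position; "orientation": TCP orientation; "ft_force": force on the tool from outside, world axes, zero at the start; "torque": the same for the moment, N m; "finger_gap": finger opening in m; "grasp_force": force on a finger pad.
Only numpy, scipy, OpenCV 4.12 (cv2) and the standard library are available. Lean on these libraries where they do the work, as an engineer would, in place of code of your own. Each camera call takes 0.05 s, during which the arm holds its last target. There are 200 camera calls.

### The job

Slide the red safety block out from under the press's ram and set it down upright, without dropping it, in the empty blue tray. Then swing the press's lever down until it bears firmly on its depth stop, so that the brass bush is pressed in, hold it there about half a second without forcing it, and guide it back up to rest without letting it fly back. Leave the two valve bodies and the screwdriver where they are.

Things in the scene. Friction and masses are not known exactly. Their poses are not given: they have to be found in the camera images.
- press: Grey bench lever press, fixed; origin: centre of its base's underside, front faces its -x. Base 240 x 140 x 30 mm. Two round pillars at the back (x = 45, y = +-42 mm) carry a head 114 mm wide in y, from x -45 to +60, z 195 to 285 mm: it overhangs the safety block, so the block can only be taken from the front with the tool tilted.
- safety_block: Red bridge-shaped block with a yellow stripe, 70 x 40 x 40 mm, about 160 g; origin: centre of its underside. It stands on the clamped valve body astride the bush: a tunnel 24 mm wide and 24 high runs along its x. Only 3 mm are free under the ram, so draw it straight out to the press's front (-x), about 70 mm, before lifting. Its front end is near x = -72 mm of the press.
- tray: Empty blue open tray, fixed, 200 (x) x 160 (y) x 18 mm high, walls 4 mm, floor 4 mm thick; origin: centre of its underside. It may stand on either side.
- lever (a joint): Lever angle, rad: 0 at rest (arm 42 degrees above level, leaning to the press's front), growing as the knob swings forward and down. A spring returns it; the ram goes down 42 mm per rad. It meets the depth stop somewhere from 0.80 to 1.02 rad. Force at the knob: about 4 N at first, about 12 N while pressing the bush; it rises steeply only at the stop.
- lever_knob (a point): Centre of the red ball knob, 32 mm in diameter, at the end of the 16 mm thick steel lever arm, 160 mm from the pivot.
- depth_stop: Upright stop screw with an orange cap (22 mm across) under the lever arm, at x = -60, y = 115 mm of the press; 95 mm long, origin: centre of its hidden lower end. Its height is set differently each time. The arm's underside comes to bear on the cap, to be loaded with 10 to 55 N, that is about 16 to 32 N in all at the knob.
- bush (a joint): How far the brass bush has been pressed in, m: about 0 at the start, 0.005 to 0.013 when the lever has been on its stop. It stays where it is pressed.
- pallet: Black pallet, fixed, 200 x 160 x 8 mm, with three aluminium cover plates fixed along its +x side (up to 20 mm high) and two loose valve bodies; origin: centre of its underside. Not the place for the block.
- valve_a: Loose finished white valve body, 50 x 44 x 42 mm, on the pallet; origin: centre of its underside. Bystander.
- valve_b: A second one like valve_a, on the pallet. Bystander.
- screwdriver: Loose screwdriver with a yellow handle lying on the bench in front of the press, roughly across; origin on its axis line's underside. Bystander.
- nest_top (a point): Centre of the top face (at z = 70, x = -15, y = 0 mm of the press) of the white valve body, 60 (x) x 52 (y) mm, clamped in the press between two yellow jaws (out to y = +-40, tops at z = 58 mm). A brass bush 16 mm thick stands 14 mm proud here, right under the ram.
- ram_end (a point): Centre of the lower end of the ram, an upright 26 mm steel rod under the head; at rest 43 mm above the clamped valve body's top face.
- lever_pivot (a point): Pivot of the lever, at x = 10, y = 115, z = 212 mm of the press, on a shaft from the head's left side. The lever turns about the press's y axis.
Things that resemble listed ones, but are neither listed nor needed, are in the scene too. Of the things like the safety_block, leave any that is black or green; of the rest the larger one is meant.

How it is judged:
By the outcome, as a careful person would: the job done as asked, in the order asked, and still so for the second after the job is handed in, with the robot touching nothing.
It also fails if it takes over 72 s, if anything falls off the work surface, if the arm or the gripper's body presses on something with over 40 N, if the wrist force passes 120 N, or if a joint passes its speed limit or range.

## Working session

There is one attempt and no reset: what is moved stays moved. The work goes in short steps, Python scripts to look and compute and a tool call to move; the robot and the scene stay as the last step left them, time stands still between calls to the robot, and variables do not carry over. Pictures are saved under pics/ and viewed, at most 12 in all, crops included, and the job is handed in when it is done.

Besides the shell and the picture viewer there is one more tool, called after "Request:" as name(argument=value, ...) on one line, values as JSON. arm_command: Moves the arm, as the interface text tells. Its arguments: {"type":"object","properties":{"deltas":{"type":"array","items":{"type":"number"}},"grip_force":{"type":"number"}},"required":["deltas"]}

```bash
mkdir -p pics
cat > h.py <<'E'
import numpy as np, cv2, pickle
from bench import arm
from scipy.spatial.transform import Rotation as R
def snap(name,fn=None):
    s=arm.snapshot(name)
    if fn: cv2.imwrite('pics/'+fn,s['color'][:,:,::-1]); 
    pickle.dump(s,open(f'{name}.pkl','wb'))
    return s
def load(n): return pickle.load(open(n+'.pkl','rb'))
def cloud(s):
    z=s['range_z'];v,u=np.mgrid[:z.shape[0],:z.shape[1]]
    K=s['mtx'];c=np.dstack([(u-K[0,2])/K[0,0]*z,(v-K[1,2])/K[1,1]*z,z])
    M=R.from_rotvec(np.ravel(s['rvec'])).as_matrix()
    return (c-np.ravel(s['tvec']))@M
E
python3 - <<'E'
from h import *
a=snap('scene','scene1.png');b=snap('side','side1.png')
print(arm.get_state())
E
```

```text
{'t': 0.1, 'qpos': array([ 1.20854241e+00,  3.07484849e-01,  1.50753353e+00,  9.80522854e-06,
        1.32841276e+00, -7.34893858e-02]), 'qvel': array([-0.00159273, -0.00198324, -0.00321426, -0.00215261,  0.00081782,
       -0.00107069]), 'joint_torque': array([-1.13489632e-04, -4.58530819e+01, -2.52605903e+01, -1.26732139e-04,
        5.50019351e-03,  2.83085802e-05]), 'tcp_pos': array([0.16353362, 0.5506021 , 0.23048428]), 'orientation': array([-4.51960933e-01, -3.10850007e+00,  2.81603138e-03]), 'ft_force': array([ 0.15617694, -0.48603177,  0.16185544]), 'torque': array([ 0.00495132,  0.01845315, -0.01445719]), 'grasp_force': 0.0, 'finger_gap': 0.08593914339363215}
```

View pics/scene1.png

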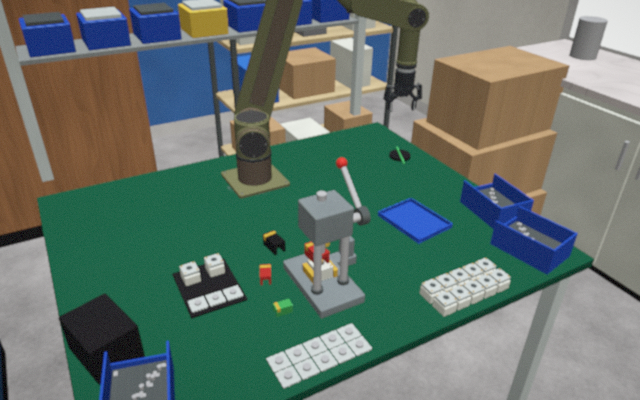

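View pics/side1.png

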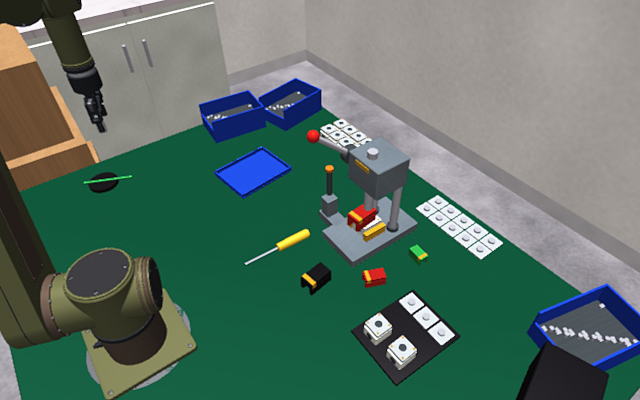

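The scene picture shows the press at (325,250), the red knob at (342,162) and the tray at (415,220). The side picture shows the block in the press at (360,217), the knob at (313,136), the orange stop at (329,168), the tray at (252,172) and the screwdriver running (247,263)–(310,235). The small red block at (374,277) is a decoy.

```bash
cat > m.py <<'E'
from h import *
for n in ['side','scene']:
    s=load(n);P=cloud(s);hsv=cv2.cvtColor(s['color'],cv2.COLOR_RGB2HSV).astype(int);H,S,V=hsv[...,0],hsv[...,1],hsv[...,2]
    ok=(s['range_z']>0)&(P[...,0]>.3)&(P[...,0]<1.2)&(abs(P[...,1])<.8)&(P[...,2]>-.02)
    print(n,'table z',np.median(P[ok&(H>60)&(H<85)&(S>120)][:,2]))
    def rect(m,t):
        m=m.astype(np.uint8);nl,lab,st,_=cv2.connectedComponentsWithStats(m)
        for i in np.argsort(-st[1:,4])[:3]+1:
            if st[i,4]<25: continue
            q=P[(lab==i)]
            r=cv2.minAreaRect(q[:,:2].astype(np.float32))
            print(t,st[i,4],'med',np.median(q,0).round(4),'z',np.percentile(q[:,2],[2,98]).round(4),'rect',np.round(r[0],4),np.round(r[1],4),round(r[2],2))
    grey=ok&(S<70)
    rect(grey&(abs(P[...,2]-.03)<.006),'base')
    rect(grey&(abs(P[...,2]-.285)<.006),'headtop')
    rect(ok&(H>100)&(H<128)&(S>130)&(P[...,2]<.03),'blue')
    rect(ok&((H<6)|(H>174))&(S>150),'red')
    rect(ok&(H>6)&(H<17)&(S>170),'orange')
    rect(ok&(H>18)&(H<32)&(S>150),'yellow')
    rect(ok&(V<50)&(S<90),'black')
E
python3 m.py
```

```text
side table z 8.365115115457233e-05
base 1879 med [ 0.5897 -0.0942  0.0299] z [0.0253 0.0342] rect [ 0.6526 -0.0339] [0.2132 0.241 ] 89.2
base 656 med [ 0.8589 -0.6002  0.0349] z [0.0321 0.036 ] rect [ 0.8458 -0.6035] [0.0869 0.1458] 75.53
base 597 med [ 0.7902 -0.6354  0.0349] z [0.032  0.0359] rect [ 0.7969 -0.6417] [0.07   0.1556] 38.7
headtop 1167 med [ 0.6571 -0.0795  0.2849] z [0.2799 0.2877] rect [ 0.6585 -0.0694] [0.1149 0.1068] 89.8
headtop 28 med [0.585  0.0415 0.285 ] z [0.2806 0.2906] rect [0.583  0.0415] [0.0285 0.0069] 3.78
blue 2185 med [0.5164 0.3754 0.005 ] z [-0.0006  0.0193] rect [0.5254 0.3828] [0.2198 0.193 ] 6.83
blue 724 med [0.682  0.5839 0.0165] z [0.0015 0.0295] rect [0.6957 0.5861] [0.1377 0.4637] 66.92
blue 163 med [ 0.7365 -0.549   0.0142] z [-0.0008  0.0292] rect [ 0.7414 -0.5428] [0.0604 0.0184] 56.4
red 355 med [ 0.6124 -0.0818  0.1061] z [0.0732 0.113 ] rect [ 0.6533 -0.0331] [0.1858 0.0703] 43.07
red 293 med [ 0.5509 -0.2092  0.0292] z [0.001  0.0344] rect [ 0.555  -0.1918] [0.0589 0.0545] 66.17
red 130 med [0.5396 0.0405 0.3269] z [0.0017 0.3353] rec
[... 1701 characters left out ...]
med [0.5505 0.0458 0.3272] z [0.3133 0.3353] rect [0.5492 0.0485] [0.0257 0.0208] 65.92
red 67 med [ 0.6091 -0.0835  0.0907] z [0.0752 0.1118] rect [ 0.6033 -0.0809] [0.0418 0.0101] 0.1
yellow 86 med [ 0.6341 -0.1023  0.0547] z [0.0377 0.0618] rect [ 0.6338 -0.0987] [0.0143 0.0571] 88.07
yellow 49 med [ 0.4037 -0.1216  0.0405] z [0.0232 0.0449] rect [ 0.4032 -0.1188] [0.0209 0.0351] 5.82
black 3685 med [ 0.6545 -0.6569  0.1086] z [0.0232 0.1133] rect [ 0.6227 -0.6574] [0.1615 0.1178] 17.04
black 1057 med [ 0.5118 -0.3607  0.0084] z [0.0031 0.0128] rect [ 0.5118 -0.3586] [0.1551 0.1965] 88.29
black 202 med [ 0.4439 -0.1202  0.0368] z [0.0046 0.0441] rect [ 0.4313 -0.1146] [0.0649 0.0389] 8.83
```

```bash
cat >> h.py <<'E'
def ori(tilt,yaw):  # deg; tool z leaning forward from down, heading yaw
    t=np.radians(tilt);s,c=np.sin(t),np.cos(t)
    M=np.array([[-c,0,s],[0,1,0],[-s,0,-c]])
    return R.from_euler('z',yaw,degrees=True)*R.from_matrix(M)
def go(grasp,tilt,yaw,base=None,off=.019):
    """deltas to put the grasp point at 'grasp'; returns pose for chaining"""
    if base is None:
        s=arm.get_state();base=(s['tcp_pos'],R.from_rotvec(s['orientation']))
    r=ori(tilt,yaw);p=np.array(grasp)+off*r.as_matrix()[:,2]
    d=(base[1].inv()*r).as_rotvec(degrees=True)/60; t=base[1].inv().apply(p-base[0])/.2
    print('turn',d.round(3),'shift',t.round(4),'deg',round(np.linalg.norm(d)*60,1),'mm',round(np.linalg.norm(t)*200))
    return (p,r)
E
python3 - <<'E'
from h import *
b=go([.31,.42,.30],15,45)
b=go([.43,.25,.28],30,20,b)
b=go([.45,.08,.22],45,0,b)
b=go([.44,-.068,.17],45,0,b)
E
```

```text
turn [-0.136 -0.226 -1.019] shift [-0.8996 -0.3963 -0.2552] deg 63.2 mm 203
turn [ 0.16  -0.246  0.386] shift [ 0.1763 -1.0454  0.0465] deg 29.1 mm 212
turn [ 0.203 -0.247  0.265] shift [ 0.2993 -0.8559  0.1562] deg 25.0 mm 184
turn [0. 0. 0.] shift [ 0.2121 -0.74    0.1414] deg 0.0 mm 157
```

Run:
```python
from h import *
b=go([.31,.42,.28],0,0)
b=go([.43,.28,.25],10,0,b)
b=go([.45,.10,.22],30,0,b)
b=go([.44,-.068,.17],45,0,b)
```

```text
turn [-0.002 -0.    -0.276] shift [-0.8879 -0.4177 -0.1519] deg 16.5 mm 199
turn [ 0.    -0.167  0.   ] shift [-0.6165 -0.7     0.1486] deg 10.0 mm 189
turn [ 0.    -0.333  0.   ] shift [-0.1049 -0.9     0.1594] deg 20.0 mm 184
turn [ 0.   -0.25  0.  ] shift [ 0.1437 -0.84    0.1883] deg 15.0 mm 175
```

Request:
arm_command(deltas=[0,0,-0.276,-0.888,-0.418,-0.152,-1,0,0,-0.276,-0.888,-0.418,-0.152,-1,0,0,-0.276,-0.888,-0.418,-0.152,-1,0,0,-0.276,-0.888,-0.418,-0.152,-1,0,0,-0.276,-0.888,-0.418,-0.152,-1])

```text
t: 0.6
tcp_pos: [0.3141, 0.4172, 0.2624]
orientation: [0.008, 3.139, -0.002]
ft_force: [-0.4, 0.6, 0.1]
finger_gap: 0.0853
grasp_force: 0.0
```

Request:
arm_command(deltas=[0,-0.167,0,-0.616,-0.7,0.149,-1,0,-0.167,0,-0.616,-0.7,0.149,-1,0,-0.167,0,-0.616,-0.7,0.149,-1,0,-0.167,0,-0.616,-0.7,0.149,-1,0,-0.167,0,-0.616,-0.7,0.149,-1])

```text
t: 1.1
tcp_pos: [0.4349, 0.2773, 0.2307]
orientation: [0.006, 2.968, -0.004]
ft_force: [-0.4, 0.5, 0.0]
finger_gap: 0.0858
grasp_force: 0.0
```

Request:
arm_command(deltas=[0,-0.333,0,-0.105,-0.9,0.16,-1,0,-0.333,0,-0.105,-0.9,0.16,-1,0,-0.333,0,-0.105,-0.9,0.16,-1,0,-0.333,0,-0.105,-0.9,0.16,-1,0,-0.333,0,-0.105,-0.9,0.16,-1])

```text
t: 1.6
tcp_pos: [0.4575, 0.0972, 0.2024]
orientation: [0.008, 2.622, -0.002]
ft_force: [0.2, 0.4, 1.1]
finger_gap: 0.0854
grasp_force: 0.0
```

Request:
arm_command(deltas=[0,-0.25,0,0.144,-0.84,0.188,-1,0,-0.25,0,0.144,-0.84,0.188,-1,0,-0.25,0,0.144,-0.84,0.188,-1,0,-0.25,0,0.144,-0.84,0.188,-1,0,-0.25,0,0.144,-0.84,0.188,-1])

```text
t: 2.1
tcp_pos: [0.4799, 0.0416, 0.2015]
orientation: [-0.019, 2.417, 0.045]
ft_force: [1.0, 1.0, 0.0]
finger_gap: 0.085
grasp_force: 0.0
```

```bash
cat >> h.py <<'E'
def wcloud(s,st):
    z=s['range_z'];v,u=np.mgrid[:z.shape[0],:z.shape[1]];K=s['mtx']
    c=np.dstack([(u-K[0,2])/K[0,0]*z,(v-K[1,2])/K[1,1]*z,z]);X=s['hand_eye']
    return (c@X[:3,:3].T+X[:3,3])@R.from_rotvec(st['orientation']).as_matrix().T+st['tcp_pos']
E
python3 - <<'E'
from h import *
st=arm.get_state();s=snap('wrist','w1.png');pickle.dump(st,open('wst.pkl','wb'))
print(st['t'],st['tcp_pos'],st['ft_force'],st['qpos'],s['hand_eye'])
go([.44,-.068,.17],45,0)
E
```

```text
2.1 [0.4798562  0.04157435 0.20145163] [1.01175919 0.98137093 0.01441156] [-0.06293206 -0.0083981   2.30991136  0.59187381  0.14278613 -2.20621685] [[-9.05326474e-05 -9.50247512e-01 -3.11495838e-01  7.91712639e-02]
 [ 9.99999994e-01 -6.57881283e-05 -8.99454764e-05  1.49774685e-04]
 [ 6.49777370e-05 -3.11495845e-01  9.50247512e-01 -1.42694105e-01]
 [ 0.00000000e+00  0.00000000e+00  0.00000000e+00  1.00000000e+00]]
turn [ 0.035 -0.057  0.001] shift [ 0.2529 -0.5454  0.0588] deg 4.0 mm 121
```

View pics/w1.png

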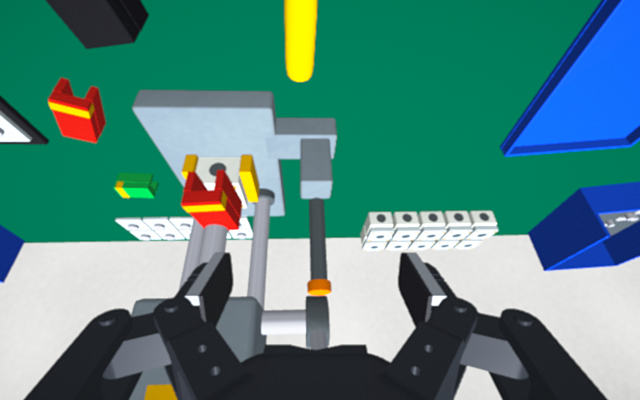

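The wrist picture shows the red block at (212,195) between the yellow jaws, the orange cap at (318,287), the screwdriver handle at (300,40) and the tray at the upper right. The arm stopped short because J3 and J5 are at their limits, so this tilt is too much this close in. I'll measure from this picture and back off.

Run:
```python
from h import *
s=load('wrist');st=pickle.load(open('wst.pkl','rb'));P=wcloud(s,st)
hsv=cv2.cvtColor(s['color'],cv2.COLOR_RGB2HSV).astype(int);H,S,V=hsv[...,0],hsv[...,1],hsv[...,2]
ok=s['range_z']>0
v,u=np.mgrid[:400,:640]
print('table',np.median(P[ok&(H>60)&(H<85)&(S>120)],0))
red=((H<6)|(H>174)|((H>18)&(H<32)))&(S>150)&ok&(u>180)&(u<242)&(v>150)&(v<235)
def rep(m,t):
    q=P[m];r=cv2.minAreaRect(q[:,:2].astype(np.float32));print(t,len(q),np.percentile(q,[1,50,99],0).round(4).tolist(),np.round(r[0],4),np.round(r[1],4),round(r[2],1))
rep(red&(P[...,2]>.108),'blk top');rep(red&(P[...,2]>.075)&(P[...,2]<.1)&(P[...,0]<.59),'blk front')
b=ok&(S<70)&(abs(P[...,2]-.03)<.004)&(u<275)&(v<220)&(P[...,0]<.7)
rep(b,'base')
# front edge line & sides
for ylo in np.arange(-.13,0,.02):
    q=P[b&(abs(P[...,1]-ylo)<.004)]
    if len(q)>5: print(round(ylo,3),np.percentile(q[:,0],1).round(4),end='; ')
print()
for x in np.arange(.54,.7,.02):
    q=P[b&(abs(P[...,0]-x)<.004)]
    if len(q)>5: print(round(x,3),np.percentile(q[:,1],[1,99]).round(4),end='; ')
print()
rep(ok&(H>6)&(H<17)&(S>150)&(u>300)&(u<335)&(v>270),'cap')
rep(ok&(H>100)&(H<128)&(S>130)&(u>495)&(v<160)&(P[...,2]<.03),'tray')
rep(ok&(H>18)&(H<32)&(S>150)&(u>280)&(u<320)&(v<85),'sd')
```

```text
table [5.47377515e-01 7.88847988e-02 2.63705121e-04]
blk top 908 [[0.58, -0.0878, 0.1082], [0.6067, -0.0645, 0.1103], [0.644, -0.0452, 0.1111]] [ 0.6142 -0.0668] [0.0677 0.0416] 4.4
blk front 483 [[0.579, -0.0882, 0.0754], [0.5822, -0.0668, 0.0895], [0.5894, -0.0482, 0.0998]] [ 0.5842 -0.0687] [0.0111 0.0414] 0.1
base 7625 [[0.4426, -0.1335, 0.0266], [0.5663, -0.0652, 0.0302], [0.6761, 0.0017, 0.0331]] [ 0.5615 -0.0669] [0.1403 0.2515] 84.5
-0.13 0.5315; -0.11 0.5309; -0.09 0.4357; -0.07 0.5317; -0.05 0.5325; -0.03 0.5324; -0.01 0.533; 
0.54 [-0.1327  0.0031]; 0.56 [-0.1327  0.003 ]; 0.58 [-0.1331  0.0009]; 0.6 [-0.1329 -0.0012]; 0.62 [-0.1343 -0.002 ]; 0.64 [-0.1348 -0.004 ]; 0.66 [-0.136  -0.0061]; 0.68 [-0.0282 -0.0078]; 
cap 237 [[0.5817, 0.0383, 0.1869], [0.5841, 0.0479, 0.1933], [0.6586, 0.0572, 0.1977]] [0.6199 0.0471] [0.0195 0.0779] 88.0
tray 13682 [[0.4415, 0.2828, 0.001], [0.5368, 0.339, 0.0046], [0.623, 0.4587, 0.0188]] [0.5732 0.3489] [0.2901 0.1399] 46.3
sd 2378 [[0.4356, 0.0204, 0.0003], [0.4629, 0.0336, 0.0244], [0.5063, 0.0463, 0.0272]] [0.4789 0.0327] [0.0261 0.0898] 87.4
```

Request:
arm_command(deltas=[0.035,0.25,0,0.0,-0.55,0.0,-1,0.035,0.25,0,0.0,-0.55,0.0,-1,0.035,0.25,0,0.0,-0.55,0.0,-1,0.035,0.25,0,0.0,-0.55,0.0,-1])

```text
t: 2.55
tcp_pos: [0.4853, -0.0724, 0.2]
orientation: [-0.002, 2.678, -0.009]
ft_force: [-0.1, 1.1, 0.9]
finger_gap: 0.0853
grasp_force: 0.0
```

Run:
```python
from h import *
st=arm.get_state();print(st['qpos'].round(4),st['tcp_pos'],st['orientation'],st['ft_force'])
go([.46,-.068,.17],32,0)
go([.52,-.068,.13],32,0)
```

```text
[-0.3462  0.0331  2.0726  0.2584  0.6101 -2.0991] [ 0.48528989 -0.07241617  0.20004708] [-2.45476510e-03  2.67781310e+00 -8.66493859e-03] [-0.10470634  1.12713461  0.9052274 ]
turn [-0.005 -0.09   0.003] shift [0.1712 0.0236 0.1722] deg 5.4 mm 49
turn [-0.005 -0.09   0.003] shift [-0.0076  0.0248  0.4853] deg 5.4 mm 97
```

Run:
```python
from h import *
b=go([.50,-.0665,.125],35,-1)
b=go([.545,-.0665,.097],35,-1,b)
b=go([.597,-.067,.097],35,-1,b)
```

```text
turn [ 0.003 -0.14   0.018] shift [0.0881 0.0316 0.4623] deg 8.5 mm 94
turn [0. 0. 0.] shift [-0.104   0.0039  0.2437] deg 0.0 mm 53
turn [0. 0. 0.] shift [-0.213   0.002   0.1491] deg 0.0 mm 52
```

Request:
arm_command(deltas=[0.003,-0.14,0.018,0.088,0.032,0.462,-1,0.003,-0.14,0.018,0.088,0.032,0.462,-1,0.003,-0.14,0.018,0.088,0.032,0.462,-1,0.003,-0.14,0.018,0.088,0.032,0.462,-1])

```text
t: 2.95
tcp_pos: [0.5093, -0.0542, 0.119]
orientation: [0.03, 2.569, -0.01]
ft_force: [-0.7, 0.9, -0.6]
finger_gap: 0.0854
grasp_force: 0.0
```

Request:
arm_command(deltas=[0,0,0,-0.104,0.004,0.244,-1,0,0,0,-0.104,0.004,0.244,-1,0,0,0,-0.104,0.004,0.244,-1])

```text
t: 3.25
tcp_pos: [0.5603, -0.0547, 0.0995]
orientation: [0.023, 2.569, -0.019]
ft_force: [-0.3, -0.2, 0.6]
finger_gap: 0.0854
grasp_force: 0.0
```

Run:
```python
from h import *
st=arm.get_state();s=snap('wrist','w2.png');pickle.dump(st,open('wst.pkl','wb'))
print(st['t'],st['qpos'].round(3),st['tcp_pos'],st['ft_force'])
b=go([.597,-.0665,.097],35,-1)
P=wcloud(s,st);hsv=cv2.cvtColor(s['color'],cv2.COLOR_RGB2HSV).astype(int);H,S,V=hsv[...,0],hsv[...,1],hsv[...,2]
v,u=np.mgrid[:400,:640]
red=((H<6)|(H>174)|((H>18)&(H<32)))&(S>150)&(s['range_z']>0)&(P[...,2]>.068)&(P[...,2]<.115)&(P[...,0]<.66)&(P[...,0]>.56)&(P[...,1]<-.03)&(P[...,1]>-.12)
q=P[red];print(len(q),np.percentile(q,[1,50,99],0).round(4).tolist())
for x in (.585,.595,.605,.615):
    q=P[red&(abs(P[...,0]-x)<.004)&(P[...,2]>.107)]
    if len(q)>5: print(x,np.percentile(q[:,1],[2,98]).round(4),np.median(q[:,2]).round(4))
```

```text
3.25 [-0.249  0.305  2.185  0.916  0.146 -2.679] [ 0.56026815 -0.05468222  0.09945432] [-0.31327895 -0.21670559  0.59252513]
turn [-0.009 -0.036  0.002] shift [-0.1563 -0.0532  0.2107] deg 2.3 mm 54
4283 [[0.5793, -0.0883, 0.0728], [0.5835, -0.0676, 0.1065], [0.6416, -0.0459, 0.1109]]
0.585 [-0.088  -0.0499] 0.11
0.595 [-0.0878 -0.0484] 0.1106
0.605 [-0.0859 -0.0476] 0.1104
0.615 [-0.0851 -0.0468] 0.1104
```

View pics/w2.png

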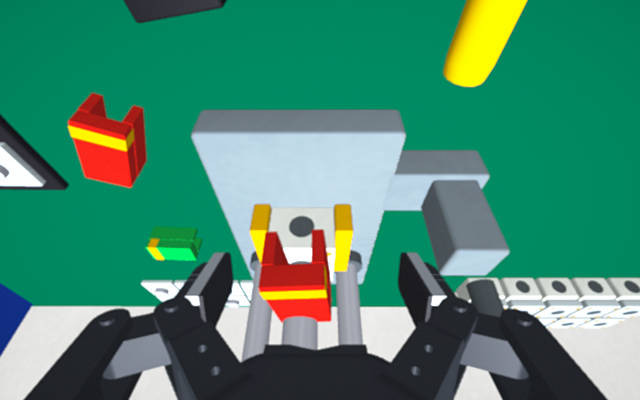

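The wrist picture shows the block straight ahead at (295,285) between the open fingers, with the screwdriver handle clear at (480,40). J6 has run into its limit at this tilt, so I'll drop the tilt to about 27°, which still clears the head.

Run:
```python
from h import *
b=go([.54,-.067,.11],27,0)
b=go([.565,-.067,.097],27,0,b)
```

```text
turn [-0.018  0.097 -0.013] shift [ 0.0612 -0.0616  0.0013] deg 6.0 mm 17
turn [0. 0. 0.] shift [-0.0819  0.      0.1147] deg 0.0 mm 28
```

Request:
arm_command(deltas=[-0.018,0.097,-0.013,0.06,-0.06,0,-1,-0.018,0.097,-0.013,0.06,-0.06,0,-1,-0.018,0.097,-0.013,0.06,-0.06,0,-1])

```text
t: 3.6
tcp_pos: [0.5482, -0.069, 0.0949]
orientation: [0.002, 2.669, -0.004]
ft_force: [-0.7, 0.6, -0.0]
finger_gap: 0.0858
grasp_force: 0.0
```

Run:
```python
from h import *
st=arm.get_state()
print(st['t'],st['qpos'].round(3),st['tcp_pos'],R.from_rotvec(st['orientation']).as_matrix().round(3).tolist())
b=go([.565,-.067,.098],27,0)
b=go([.597,-.067,.098],27,0,b)
```

```text
3.6 [-0.286  0.298  2.122  0.449  0.293 -2.259] [ 0.54815949 -0.06904066  0.09491792] [[-0.89, 0.002, 0.455], [0.001, 1.0, -0.004], [-0.455, -0.003, -0.89]]
turn [-0.003  0.001 -0.001] shift [-0.0818  0.0107  0.1196] deg 0.2 mm 29
turn [0. 0. 0.] shift [-0.1426  0.      0.0726] deg 0.0 mm 32
```

Request:
arm_command(deltas=[0,0,0,-0.082,0.011,0.12,-1,0,0,0,-0.15,0.011,0.155,-1,0,0,0,-0.224,0.011,0.192,-1,0,0,0,-0.224,0.011,0.192,-1])

```text
t: 4.0
tcp_pos: [0.6076, -0.0663, 0.0808]
orientation: [0.005, 2.666, -0.002]
ft_force: [0.3, -0.5, 0.7]
finger_gap: 0.0853
grasp_force: 0.0
```

Run:
```python
from h import *
st=arm.get_state()
print(st['t'],st['qpos'].round(3),st['tcp_pos'],st['ft_force'])
s=snap('side')
c=s['color'][130:290,280:440,::-1];cv2.imwrite('pics/s2.png',cv2.resize(c,None,fx=3.5,fy=3.5,interpolation=cv2.INTER_CUBIC))
b=go([.597,-.067,.098],27,0)
```

```text
4.0 [-0.244  0.381  2.021  0.381  0.296 -2.152] [ 0.60756211 -0.06631205  0.08076861] [ 0.34537466 -0.49789593  0.66199407]
turn [-0.001  0.002 -0.003] shift [-0.002  -0.0054 -0.0047] deg 0.2 mm 1
```

View pics/s2.png

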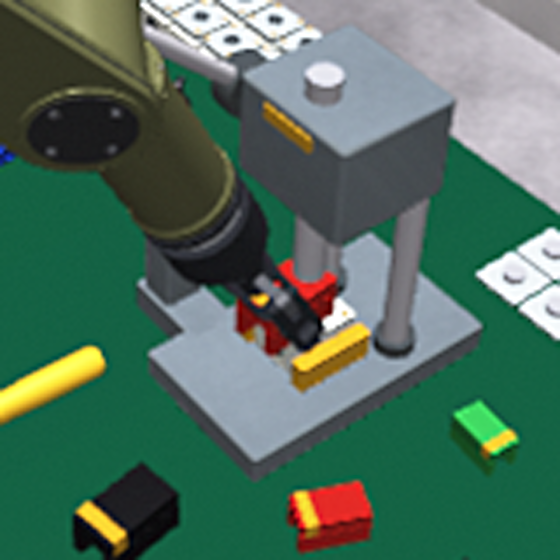

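The picture shows the fingers astride the block at about (290,305), with the wrist clear of the head. I'll close now.

Request:
arm_command(deltas=[0,0,0,0,0,0,0,0,0,0,0,0,0,0.3,0,0,0,0,0,0,0.6,0,0,0,0,0,0,0.6,0,0,0,0,0,0,0.6,0,0,0,0,0,0,0.6], grip_force=40)

```text
t: 4.65
tcp_pos: [0.6044, -0.0662, 0.0792]
orientation: [0.006, 2.671, -0.001]
ft_force: [-4.3, -0.6, 4.6]
finger_gap: 0.0398
grasp_force: 39.3
```

Run:
```python
from h import *
st=arm.get_state()
print(st['t'],st['tcp_pos'],st['ft_force'],st['finger_gap'],st['grasp_force'])
r=R.from_rotvec(st['orientation'])
for d in ([-.08,.001,.0003],[-.09,.001,.03],[-.12,.003,.12],[-.09,.0,.16]): print((r.inv().apply(d)/.2).round(3))
```

```text
4.65 [ 0.60442237 -0.06617635  0.07920901] [-4.34998428 -0.56224447  4.58483623] 0.03976448601227154 39.25288590238779
[ 0.356  0.003 -0.183]
[ 0.333  0.003 -0.338]
[ 0.263  0.013 -0.807]
[ 0.039 -0.002 -0.917]
```

Request:
arm_command(deltas=[0,0,0,0.02,0,-0.015,0.6,0,0,0,0.065,0,-0.038,0.6,0,0,0,0.11,0.001,-0.061,0.6,0,0,0,0.16,0.001,-0.086,0.6])

```text
t: 5.05
tcp_pos: [0.5674, -0.0658, 0.0793]
orientation: [0.006, 2.672, -0.001]
ft_force: [-0.7, 0.1, -1.0]
finger_gap: 0.0397
grasp_force: 40.1
```

Request:
arm_command(deltas=[0,0,0,0.06,0,-0.031,0.6,0,0,0,0.13,0.001,-0.067,0.6,0,0,0,0.2,0.001,-0.103,0.6,0,0,0,0.245,0.001,-0.14,0.6,0,0,0,0.245,0.001,-0.2,0.6])

```text
t: 5.55
tcp_pos: [0.5039, -0.0647, 0.0918]
orientation: [0.008, 2.675, 0.001]
ft_force: [-0.4, -0.2, -0.7]
finger_gap: 0.0394
grasp_force: 40.1
```

Run:
```python
from h import *
st=arm.get_state();snap('side')
print(st['t'],st['qpos'].round(3),st['tcp_pos'],st['ft_force'],st['finger_gap'])
s=load('side');c=s['color'][150:310,230:430,::-1];cv2.imwrite('pics/s3.png',cv2.resize(c,None,fx=3,fy=3))
b=go([.46,-.066,.17],27,0)
b=go([.43,.10,.17],27,0,b)
b=go([.46,.26,.16],27,10,b)
b=go([.50,.365,.10],27,20,b)
```

```text
5.55 [-0.312  0.26   2.208  0.553  0.265 -2.383] [ 0.50387671 -0.06469178  0.09178476] [-0.3682751  -0.15592819 -0.71951106] 0.039413752517183674
turn [-0.002 -0.002 -0.005] shift [ 0.0269 -0.005  -0.3461] deg 0.3 mm 69
turn [0. 0. 0.] shift [ 0.1337  0.83   -0.0681] deg 0.0 mm 169
turn [-0.076  0.    -0.149] shift [-0.1104  0.8075  0.1124] deg 10.0 mm 165
turn [-0.076  0.    -0.149] shift [-0.1199  0.4898  0.3978] deg 10.0 mm 128
```

View pics/s3.png

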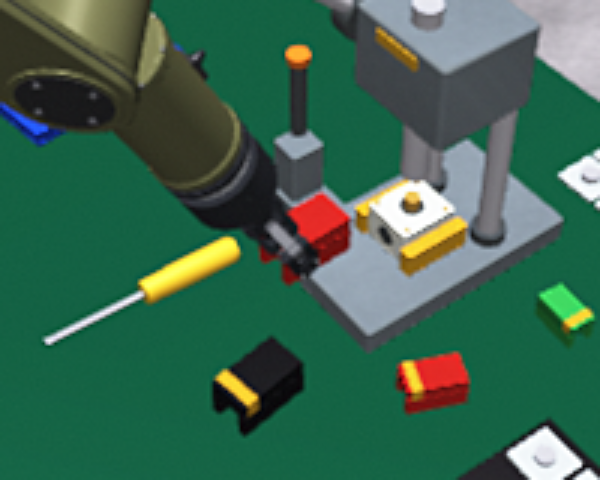

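The block is clear of the press, held level at (310,235), and the bush is intact. I'll lift it and carry it to the tray.

Request:
arm_command(deltas=[0,0,0,0.0,0,-0.14,0.6,0,0,0,0.02,-0.005,-0.28,0.6,0,0,0,0.027,-0.005,-0.346,0.6,0,0,0,0.06,0.2,-0.363,0.6,0,0,0,0.095,0.4,-0.38,0.6,0,0,0,0.127,0.6,-0.397,0.6,0,0,0,0.16,0.82,-0.414,0.6,0,0,0,0.16,0.82,-0.414,0.6])

```text
t: 6.4
tcp_pos: [0.4414, 0.1003, 0.1527]
orientation: [0.005, 2.67, -0.0]
ft_force: [-0.3, 0.1, -1.4]
finger_gap: 0.0398
grasp_force: 41.0
```

Run:
```python
from h import *
st=arm.get_state()
print(st['t'],st['qpos'].round(3),st['tcp_pos'],st['ft_force'],st['finger_gap'])
b=go([.46,.25,.16],27,10)
b=go([.50,.37,.10],27,20,b)
# tray pose from side: top rim/edges
s=load('side')
a=snap('scene')
for n in ('scene',):
    s=a;P=cloud(s);hsv=cv2.cvtColor(s['color'],cv2.COLOR_RGB2HSV).astype(int);H,S=hsv[...,0],hsv[...,1]
    m=(H>100)&(H<128)&(S>130)&(P[...,2]<.03)&(P[...,2]>.001)&(P[...,1]>.25)&(P[...,1]<.5)&(P[...,0]>.36)&(P[...,0]<.66)
    q=P[m];f=q[abs(q[:,2]-.004)<.004];r=cv2.minAreaRect(f[:,:2].astype(np.float32));print(len(f),r, np.percentile(f,[1,99],0))
```

```text
6.4 [ 0.208  0.066  2.214 -0.24   0.411 -1.161] [0.44135732 0.10025468 0.15265832] [-0.33117076  0.09671439 -1.39582848] 0.039848923322949203
turn [-0.077  0.    -0.152] shift [-0.0962  0.7567  0.1035] deg 10.2 mm 154
turn [-0.076  0.    -0.149] shift [-0.1315  0.5636  0.4037] deg 10.0 mm 141
1100 ((0.5089619755744934, 0.37381595373153687), (0.22372844815254211, 0.1680046170949936), 7.289916038513184) [[0.41422116 0.28877476 0.00120626]
 [0.62225936 0.45818746 0.00787867]]
```

Request:
arm_command(deltas=[-0.02,0,-0.04,-0.024,0.19,0.026,0.6,-0.04,0,-0.08,-0.048,0.38,0.052,0.6,-0.058,0,-0.114,-0.072,0.57,0.078,0.6,-0.077,0,-0.152,-0.096,0.757,0.104,0.6,-0.077,0,-0.152,-0.096,0.757,0.104,0.6])

```text
t: 6.95
tcp_pos: [0.4715, 0.2549, 0.1436]
orientation: [-0.238, 2.658, 0.061]
ft_force: [-0.4, -0.2, -1.8]
finger_gap: 0.0396
grasp_force: 41.2
```

Request:
arm_command(deltas=[-0.02,0,-0.04,-0.033,0.14,0.1,0.6,-0.04,0,-0.08,-0.066,0.28,0.2,0.6,-0.058,0,-0.114,-0.1,0.42,0.3,0.6,-0.076,0,-0.149,-0.132,0.564,0.404,0.6,-0.076,0,-0.149,-0.132,0.564,0.404,0.6])

```text
t: 7.45
tcp_pos: [0.5104, 0.3743, 0.0811]
orientation: [-0.467, 2.635, 0.114]
ft_force: [-0.6, -0.8, -0.7]
finger_gap: 0.0397
grasp_force: 41.2
```

Run:
```python
from h import *
st=arm.get_state();s=snap('side')
print(st['t'],st['qpos'].round(3),st['tcp_pos'],st['ft_force'],st['finger_gap'])
c=s['color'][70:230,170:370,::-1];cv2.imwrite('pics/s4.png',cv2.resize(c,None,fx=3,fy=3))
b=go([.50,.37,.05],27,20)
b=go([.50,.37,.0145+.017],27,20,b)
P=cloud(s);hsv=cv2.cvtColor(s['color'],cv2.COLOR_RGB2HSV).astype(int);H,S=hsv[...,0],hsv[...,1]
q=P[((H<6)|(H>174))&(S>150)&(P[...,1]>.28)&(P[...,0]<.65)&(P[...,0]>.4)]
print(len(q),np.percentile(q,[2,50,98],0).round(4).tolist())
```

```text
7.45 [ 0.642  0.409  1.955 -0.389  0.347 -0.942] [0.51041881 0.37428825 0.08114149] [-0.59188788 -0.80010441 -0.69066232] 0.039699955796858456
turn [ 0.    -0.002  0.001] shift [0.1123 0.0051 0.2133] deg 0.1 mm 48
turn [0. 0. 0.] shift [0.042  0.     0.0824] deg 0.0 mm 18
170 [[0.4796, 0.3114, 0.0297], [0.5352, 0.3696, 0.1035], [0.5579, 0.4649, 0.149]]
```

View pics/s4.png

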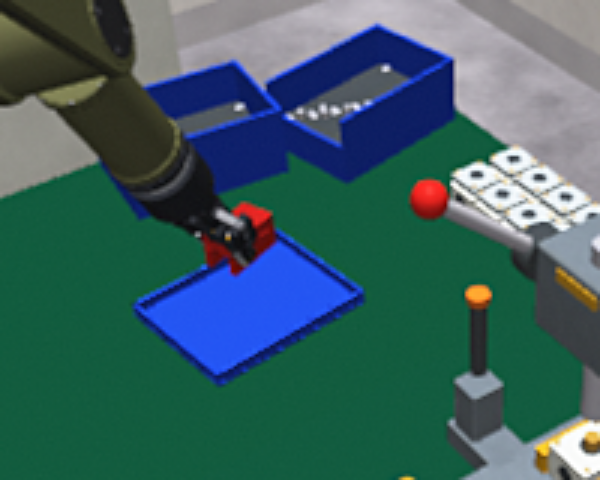

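The block is held level above the tray at (240,235). I'll lower it.

Request:
arm_command(deltas=[0,-0.002,0,0.04,0.002,0.076,0.6,0,-0.002,0,0.08,0.004,0.152,0.6,0,-0.002,0,0.112,0.005,0.213,0.6,0,-0.002,0,0.13,0.005,0.249,0.6,0,-0.002,0,0.144,0.005,0.276,0.6,0,-0.002,0,0.15,0.005,0.288,0.6,0,-0.002,0,0.15,0.005,0.288,0.6])

```text
t: 8.2
tcp_pos: [0.5077, 0.3711, 0.0177]
orientation: [-0.463, 2.634, 0.111]
ft_force: [0.4, -0.7, -1.6]
finger_gap: 0.0396
grasp_force: 41.2
```

Request:
arm_command(deltas=[0,0,0,0.0045,0,0.009,0.6,0,0,0,0.007,0,0.0135,0.6,0,0,0,0.007,0,0.0135,0.6])

```text
t: 8.5
tcp_pos: [0.5082, 0.3723, 0.0149]
orientation: [-0.464, 2.633, 0.112]
ft_force: [-0.1, 0.2, -0.7]
finger_gap: 0.0396
grasp_force: 41.2
```

Request:
arm_command(deltas=[0,0,0,0.0023,0,0.0045,0.6,0,0,0,0.0034,0,0.0068,0.6,0,0,0,0.0034,0,0.0068,0.6])

```text
t: 8.8
tcp_pos: [0.5082, 0.3724, 0.0133]
orientation: [-0.464, 2.633, 0.112]
ft_force: [0.6, -0.4, -0.1]
finger_gap: 0.0398
grasp_force: 41.4
```

Request:
arm_command(deltas=[0,0,0,0.0023,0,0.0045,0.6,0,0,0,0.0023,0,0.0045,0.6])

```text
t: 9.0
tcp_pos: [0.5082, 0.3724, 0.0133]
orientation: [-0.464, 2.632, 0.113]
ft_force: [-3.6, -2.6, 8.1]
finger_gap: 0.0397
grasp_force: 42.5
```

Request:
arm_command(deltas=[0,0,0,0,0,0,0.0,0,0,0,0,0,0,-0.15,0,0,0,0,0,0,-0.4,0,0,0,0,0,0,-0.7,0,0,0,0,0,0,-0.7,0,0,0,0,0,0,-0.7])

```text
t: 9.6
tcp_pos: [0.5081, 0.3723, 0.012]
orientation: [-0.464, 2.633, 0.112]
ft_force: [-1.0, -0.3, -0.6]
finger_gap: 0.0728
grasp_force: 0.0
```

Request:
arm_command(deltas=[0,0,0,0,0,-0.1,-0.7,0,0,0,0,0,-0.3,-0.7,0,0,0,0,0,-0.5,-0.7,0,0,0,0,0,-0.75,-0.7,0,0,0,0,0,-0.95,-0.7,0,0,0,0,0,-0.95,-0.7])

```text
t: 10.2
tcp_pos: [0.427, 0.3438, 0.1868]
orientation: [-0.463, 2.625, 0.118]
ft_force: [0.9, 0.0, 0.0]
finger_gap: 0.0726
grasp_force: 0.0
```

Run:
```python
from h import *
st=arm.get_state();s=snap('side');w=snap('wrist')
print(st['t'],st['qpos'].round(3),st['tcp_pos'],st['ft_force'],st['finger_gap'])
c=np.vstack([cv2.resize(s['color'][100:280,170:400,::-1],(640,500))[:290],w['color'][:290,:,::-1]]);cv2.imwrite('pics/s5.png',c)
P=cloud(s);hsv=cv2.cvtColor(s['color'],cv2.COLOR_RGB2HSV).astype(int);H,S=hsv[...,0],hsv[...,1]
red=((H<6)|(H>174))&(S>150)
q=P[red&(P[...,1]>.28)&(P[...,0]<.65)&(P[...,0]>.4)];print('blk',len(q),np.percentile(q,[2,50,98],0).round(4).tolist())
# knob: fit sphere radius 16 mm
from scipy.optimize import least_squares
for n,sh in (('side',s),('scene',snap('scene'))):
    P=cloud(sh);hsv=cv2.cvtColor(sh['color'],cv2.COLOR_RGB2HSV).astype(int);H,S=hsv[...,0],hsv[...,1]
    m=((H<6)|(H>174))&(S>130)&(abs(P[...,0]-.545)<.04)&(abs(P[...,1]-.046)<.04)&(abs(P[...,2]-.32)<.04)
    q=P[m];f=least_squares(lambda c:np.linalg.norm(q-c,axis=1)-.016,q.mean(0)+[.008,0,-.008],loss='soft_l1',f_scale=.001);print(n,len(q),f.x.round(4))
```

```text
10.2 [ 0.709  0.146  1.992 -0.302  0.568 -0.991] [0.42695204 0.34383134 0.18684846] [0.88992155 0.04566005 0.02845381] 0.07255537413227019
blk 249 [[0.4815, 0.3445, 0.0114], [0.521, 0.3661, 0.0392], [0.5529, 0.3999, 0.0471]]
side 123 [0.5453 0.0486 0.3195]
scene 79 [0.5444 0.0525 0.3193]
```

View pics/s5.png

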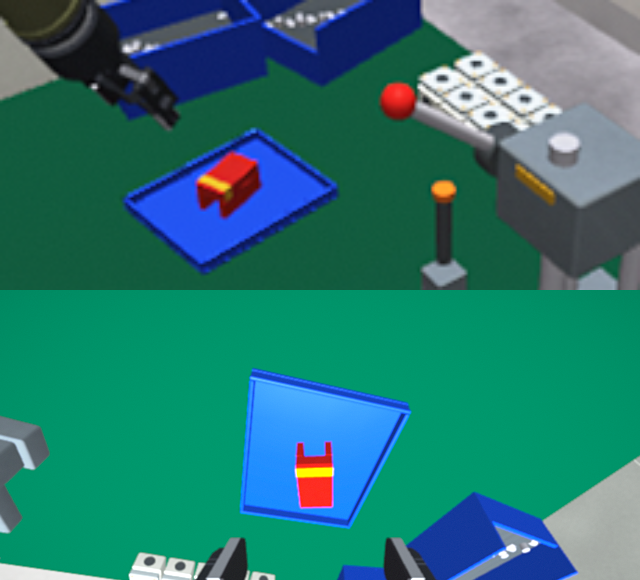

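The block stands upright in the tray. The knob centre is at about (0.545, 0.049, 0.319). Next is the lever.

Run:
```python
from h import *
b=go([.46,.22,.36],15,10)
b=go([.545,.049,.40],10,0,b)
b=go([.545,.0495,.3195],10,0,b)
```

```text
turn [0.06  0.201 0.156] shift [-0.34   -0.6372 -0.7271] deg 15.7 mm 205
turn [0.036 0.083 0.163] shift [-0.3041 -0.9187 -0.1237] deg 11.2 mm 195
turn [0. 0. 0.] shift [0.0699 0.0025 0.3964] deg 0.0 mm 81
```

Request:
arm_command(deltas=[0.06,0.2,0.156,-0.34,-0.637,-0.727,-1,0.06,0.2,0.156,-0.34,-0.637,-0.727,-1,0.06,0.2,0.156,-0.34,-0.637,-0.727,-1,0.06,0.2,0.156,-0.34,-0.637,-0.727,-1,0.06,0.2,0.156,-0.34,-0.637,-0.727,-1,0.06,0.2,0.156,-0.34,-0.637,-0.727,-1])

```text
t: 10.95
tcp_pos: [0.4677, 0.2199, 0.3429]
orientation: [-0.245, 2.866, 0.033]
ft_force: [0.4, 0.2, -0.3]
finger_gap: 0.0854
grasp_force: 0.0
```

Request:
arm_command(deltas=[0.036,0.083,0.163,-0.304,-0.919,-0.124,-1,0.036,0.083,0.163,-0.304,-0.919,-0.124,-1,0.036,0.083,0.163,-0.304,-0.919,-0.124,-1,0.036,0.083,0.163,-0.304,-0.919,-0.124,-1,0.036,0.083,0.163,-0.304,-0.919,-0.124,-1,0.036,0.083,0.163,-0.304,-0.919,-0.124,-1])

```text
t: 11.55
tcp_pos: [0.5482, 0.0487, 0.3778]
orientation: [0.005, 2.972, 0.001]
ft_force: [0.6, 1.0, -0.6]
finger_gap: 0.0851
grasp_force: 0.0
```

Run:
```python
from h import *
st=arm.get_state();s=snap('wrist','w6.png')
print(st['t'],st['qpos'].round(3),st['tcp_pos'],st['ft_force'],st['finger_gap'])
b=go([.545,.0495,.3195],10,0)
from scipy.optimize import least_squares
P=wcloud(s,st);hsv=cv2.cvtColor(s['color'],cv2.COLOR_RGB2HSV).astype(int);H,S=hsv[...,0],hsv[...,1]
m=((H<6)|(H>174))&(S>130)&(np.linalg.norm(P-[.545,.049,.319],axis=2)<.04)
q=P[m];f=least_squares(lambda c:np.linalg.norm(q-c,axis=1)-.016,q.mean(0)+[.005,0,-.008],loss='soft_l1',f_scale=.001);print(len(q),f.x.round(4))
```

```text
11.55 [ 0.013  0.101  1.428 -0.002  1.443 -1.555] [0.54816602 0.04867916 0.377771  ] [ 0.60499668  0.97380457 -0.56710971] 0.08514835988256846
turn [ 0.001 -0.005 -0.001] shift [ 0.0616 -0.0011  0.3817] deg 0.3 mm 77
1421 [0.5448 0.0491 0.3196]
```

Request:
arm_command(deltas=[0,0,0,0.03,0,0.19,-1,0,0,0,0.05,0,0.32,-1,0,0,0,0.061,0,0.382,-1,0,0,0,0.061,0,0.382,-0.3,0,0,0,0.061,0,0.382,0.3,0,0,0,0.061,0,0.382,0.6,0,0,0,0.061,0,0.382,0.6,0,0,0,0.061,0,0.382,0.6], grip_force=70)

```text
t: 12.4
tcp_pos: [0.5503, 0.0487, 0.306]
orientation: [0.001, 2.963, -0.0]
ft_force: [-2.2, -1.4, 4.6]
finger_gap: 0.0283
grasp_force: 68.6
```

```bash
cat > arc.py <<'E'
from h import *
import sys
st=arm.get_state();r=R.from_rotvec(st['orientation']);g=st['tcp_pos']-.019*r.as_matrix()[:,2]
piv=np.array([.6639,.2122]);v=g[[0,2]]-piv
a=np.arctan2(v[1],-v[0]);L=np.hypot(*v)
tan=np.array([-np.sin(a),0,-np.cos(a)])
print('t',st['t'],'theta',round(np.radians(42)-a,4),'L',L.round(4),'y',g[1].round(4),'f',st['ft_force'].round(1),'Ftan',round(-st['ft_force']@tan,1),'gap',st['finger_gap'].round(4),st['grasp_force'],'q',st['qpos'].round(2))
th0=np.radians(42)-a
for th in map(float,sys.argv[1:]):
    b=np.radians(42)-th
    tgt=np.array([piv[0]-.16*np.cos(b),g[1],piv[1]+.16*np.sin(b)])
    print(th,(r.inv().apply(tgt-g)/.2).round(4))
E
python3 arc.py 0.1 .2 .3 .4
```

```text
Traceback (most recent call last):
  File "arc.py", line 7, in <module>
    print('t',st['t'],'theta',round(np.radians(42)-a,4),'L',L.round(4),'y',g[1].round(4),'f',st['ft_force'].round(1),'Ftan',round(-st['ft_force']@tan,1),'gap',st['finger_gap'].round(4),st['grasp_force'],'q',st['qpos'].round(2))
                                                                                                                                                               ^^^^^^^^^^^^^^^^^^^^^^
AttributeError: 'float' object has no attribute 'round'
```

```bash
sed -i "s/st\['finger_gap'\].round(4)/round(st['finger_gap'],4)/" arc.py; python3 arc.py 0.1 .2 .3 .4
python3 - <<'E'
from h import *
st=arm.get_state();s=snap('side');w=snap('wrist')
c=np.vstack([cv2.resize(s['color'][80:200,240:400,::-1],(400,300)),cv2.resize(w['color'][200:,120:520,::-1],(400,200))]);c=cv2.resize(c,None,fx=1.2,fy=1.2);cv2.imwrite('pics/s7.png',c)
from scipy.optimize import least_squares
for n,P,sh in (('side',cloud(s),s),('wrist',wcloud(w,st),w)):
    hsv=cv2.cvtColor(sh['color'],cv2.COLOR_RGB2HSV).astype(int);H,S=hsv[...,0],hsv[...,1]
    m=((H<6)|(H>174))&(S>130)&(np.linalg.norm(P-[.545,.049,.319],axis=2)<.04)
    q=P[m]
    if len(q)>15: f=least_squares(lambda c:np.linalg.norm(q-c,axis=1)-.016,q.mean(0)+[.005,0,-.008],loss='soft_l1',f_scale=.001);print(n,len(q),f.x.round(4))
E
```

```text
t 12.4 theta -0.0328 L 0.1623 y 0.0487 f [-2.2 -1.4  4.6] Ftan 1.8 gap 0.0283 68.55066418647766 q [ 0.01  0.13  1.57 -0.    1.26 -1.56]
0.1 [ 0.0751 -0.      0.077 ]
0.2 [ 0.1302 -0.      0.1349]
0.3 [ 0.1794 -0.      0.198 ]
0.4 [ 0.222  -0.      0.2657]
side 73 [0.5451 0.0484 0.3197]
wrist 3152 [0.5447 0.049  0.3194]
```

View pics/s7.png

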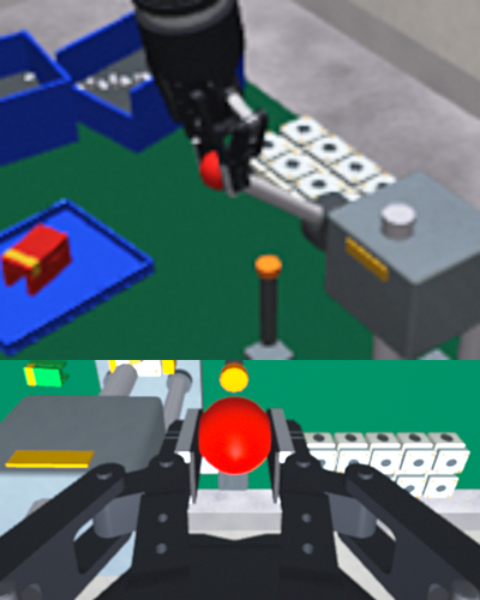

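The wrist view shows the ball between the pads but a little toward their tips. I'll reopen, go about 6 mm deeper and grip again.

Request:
arm_command(deltas=[0,0,0,0,0,0,-0.2,0,0,0,0,0,0,-0.6,0,0,0,0,0,0,-0.6,0,0,0,0,0,0,-0.6])

```text
t: 12.9
tcp_pos: [0.5496, 0.0491, 0.3038]
orientation: [0.001, 2.966, 0.001]
ft_force: [-0.2, -0.7, 0.3]
finger_gap: 0.0685
grasp_force: 0.0
```

Run:
```python
from h import *
print(arm.get_state()['tcp_pos'],arm.get_state()['finger_gap'])
go([.5445,.049,.3125],10,0)
```

```text
[0.54955835 0.04912236 0.30381621] 0.06848559465311421
turn [ 0.001  0.001 -0.001] shift [ 0.0174 -0.0007  0.0478] deg 0.1 mm 10
```

Request:
arm_command(deltas=[0,0,0,0.017,0,0.048,-0.6,0,0,0,0.017,0,0.048,-0.6,0,0,0,0.017,0,0.048,0,0,0,0,0.017,0,0.048,0.4,0,0,0,0.017,0,0.048,0.6,0,0,0,0.017,0,0.048,0.6,0,0,0,0.017,0,0.048,0.6])

```text
t: 13.6
tcp_pos: [0.548, 0.0488, 0.2944]
orientation: [0.001, 2.965, -0.0]
ft_force: [-1.6, -1.6, 2.1]
finger_gap: 0.0292
grasp_force: 68.7
```

```bash
python3 arc.py 0.1 .2 .3 .4
```

```text
t 13.6 theta 0.0306 L 0.1562 y 0.0488 f [-1.6 -1.6  2.1] Ftan 0.6 gap 0.0292 68.73878002166748 q [ 0.01  0.14  1.59 -0.    1.24 -1.56]
0.1 [ 0.0537 -0.      0.0222]
0.2 [ 1.087e-01 -1.000e-04  8.020e-02]
0.3 [ 1.577e-01 -1.000e-04  1.434e-01]
0.4 [ 2.001e-01 -1.000e-04  2.112e-01]
```

```bash
sed -i 's/-\.019\*r/-.0253*r/' arc.py; python3 arc.py .1 .2 .3 .4
```

```text
t 13.6 theta 0.0056 L 0.1611 y 0.0488 f [-1.6 -1.6  2.1] Ftan 0.5 gap 0.0292 68.73878002166748 q [ 0.01  0.14  1.59 -0.    1.24 -1.56]
0.1 [ 0.0537 -0.      0.0537]
0.2 [ 0.1087 -0.      0.1117]
0.3 [ 1.577e-01 -1.000e-04  1.749e-01]
0.4 [ 2.001e-01 -1.000e-04  2.427e-01]
```

Request:
arm_command(deltas=[0,0,0,0.025,0,0.025,0.6,0,0,0,0.054,0,0.054,0.6,0,0,0,0.081,0,0.082,0.6,0,0,0,0.109,0,0.112,0.6,0,0,0,0.134,0,0.143,0.6,0,0,0,0.158,0,0.175,0.6,0,0,0,0.18,0,0.208,0.6,0,0,0,0.2,0,0.243,0.6])

```text
t: 14.4
tcp_pos: [0.5194, 0.0491, 0.2411]
orientation: [0.0, 2.959, 0.001]
ft_force: [0.2, -1.2, 7.2]
finger_gap: 0.0289
grasp_force: 70.7
```

```bash
python3 arc.py .45 .5 .55 .6 .65 .7 .75
python3 - <<'E'
from h import *
s=snap('side');P=cloud(s);hsv=cv2.cvtColor(s['color'],cv2.COLOR_RGB2HSV).astype(int);H,S=hsv[...,0],hsv[...,1]
m=((H<6)|(H>174))&(S>130)&(np.linalg.norm(P-[.517,.049,.26],axis=2)<.05);q=P[m];print(len(q),q.mean(0) if len(q) else '')
E
```

```text
t 14.4 theta 0.3866 L 0.1585 y 0.0491 f [ 0.2 -1.2  7.2] Ftan 6.9 gap 0.0289 70.71810364723206 q [ 0.02  0.13  1.73 -0.    1.09 -1.55]
0.45 [ 0.0307 -0.      0.0407]
0.5 [ 0.0478 -0.      0.0769]
0.55 [ 6.300e-02 -1.000e-04  1.139e-01]
0.6 [ 7.630e-02 -1.000e-04  1.516e-01]
0.65 [ 8.780e-02 -1.000e-04  1.899e-01]
0.7 [ 9.730e-02 -1.000e-04  2.288e-01]
0.75 [ 1.049e-01 -1.000e-04  2.680e-01]
61 [0.50393172 0.04662316 0.27277582]
```

Request:
arm_command(deltas=[0,0,0,0.015,0,0.02,0.6,0,0,0,0.031,0,0.041,0.6,0,0,0,0.048,0,0.077,0.6,0,0,0,0.063,0,0.114,0.6,0,0,0,0.076,0,0.152,0.6,0,0,0,0.088,0,0.19,0.6,0,0,0,0.097,0,0.228,0.6])

```text
t: 15.15
tcp_pos: [0.5082, 0.0492, 0.1925]
orientation: [0.002, 2.961, 0.001]
ft_force: [0.4, -1.3, 8.1]
finger_gap: 0.0294
grasp_force: 72.8
```

```bash
python3 arc.py .72 .74 .76 .78 .8 .82 .84 .86 .88
```

```text
t 15.15 theta 0.7006 L 0.1603 y 0.0492 f [ 0.4 -1.3  8.1] Ftan 8.2 gap 0.0294 72.75061368942261 q [ 0.02  0.17  1.83 -0.    0.96 -1.55]
0.72 [ 0.0016 -0.      0.0156]
0.74 [ 0.0045 -0.      0.0313]
0.76 [ 0.0071 -0.      0.0471]
0.78 [ 0.0094 -0.0001  0.0629]
0.8 [ 0.0114 -0.0001  0.0788]
0.82 [ 0.0131 -0.0001  0.0947]
0.84 [ 1.440e-02 -1.000e-04  1.107e-01]
0.86 [ 1.540e-02 -1.000e-04  1.266e-01]
0.88 [ 1.610e-02 -1.000e-04  1.426e-01]
```

Request:
arm_command(deltas=[0,0,0,0.002,0,0.016,0.6,0,0,0,0.004,0,0.031,0.6,0,0,0,0.007,0,0.047,0.6,0,0,0,0.009,0,0.063,0.6])

```text
t: 15.55
tcp_pos: [0.5075, 0.0493, 0.1799]
orientation: [0.001, 2.963, 0.001]
ft_force: [-4.0, -2.7, 11.6]
finger_gap: 0.0295
grasp_force: 75.1
```

Request:
arm_command(deltas=[0,0,0,0.001,0,0.008,0.6,0,0,0,0.002,0,0.016,0.6])

```text
t: 15.75
tcp_pos: [0.5076, 0.0493, 0.1768]
orientation: [0.001, 2.963, 0.001]
ft_force: [-3.7, -2.0, 12.9]
finger_gap: 0.029
grasp_force: 75.2
```

Request:
arm_command(deltas=[0,0,0,0.001,0,0.008,0.6,0,0,0,0.001,0,0.012,0.6])

```text
t: 15.95
tcp_pos: [0.508, 0.0491, 0.1744]
orientation: [0.002, 2.962, 0.001]
ft_force: [-4.3, 0.3, 12.3]
finger_gap: 0.0288
grasp_force: 76.0
```

Request:
arm_command(deltas=[0,0,0,0,0,0.006,0.6,0,0,0,0,0,0.012,0.6])

```text
t: 16.15
tcp_pos: [0.5087, 0.0494, 0.1722]
orientation: [-0.001, 2.962, 0.001]
ft_force: [-4.0, -1.3, 11.4]
finger_gap: 0.029
grasp_force: 76.9
```

Request:
arm_command(deltas=[0,0,0,0,0,0.005,0.6,0,0,0,0,0,0.01,0.6])

```text
t: 16.35
tcp_pos: [0.5088, 0.0494, 0.1701]
orientation: [-0.001, 2.962, 0.001]
ft_force: [-4.0, -2.6, 11.8]
finger_gap: 0.0294
grasp_force: 77.0
```

```bash
python3 arc.py .86
```

```text
t 16.35 theta 0.8402 L 0.1605 y 0.0493 f [-4.  -2.6 11.8] Ftan 12.2 gap 0.0294 76.95083498954773 q [ 0.02  0.2   1.86 -0.    0.91 -1.55]
0.86 [-0.0015 -0.      0.016 ]
```

Request:
arm_command(deltas=[0,0,0,0,0,0.005,0.6,0,0,0,0,0,0.01,0.6])

```text
t: 16.55
tcp_pos: [0.5086, 0.0492, 0.1678]
orientation: [0.001, 2.964, 0.001]
ft_force: [-15.8, 2.7, 13.8]
finger_gap: 0.0298
grasp_force: 78.5
```

Request:
arm_command(deltas=[0,0,0,0,0,0.005,0.6,0,0,0,0,0,0.01,0.6])

```text
t: 16.75
tcp_pos: [0.5086, 0.0492, 0.1659]
orientation: [-0.003, 2.964, -0.0]
ft_force: [-14.3, 0.9, 19.1]
finger_gap: 0.0295
grasp_force: 78.9
```

Request:
arm_command(deltas=[0,0,0,0,0,0.005,0.6,0,0,0,0,0,0.008,0.6])

```text
t: 16.95
tcp_pos: [0.509, 0.0492, 0.1652]
orientation: [-0.001, 2.963, -0.0]
ft_force: [-14.4, 0.9, 22.4]
finger_gap: 0.029
grasp_force: 78.9
```

Request:
arm_command(deltas=[0,0,0,0.004,0,0,0.6,0,0,0,0.004,0,0,0.6])

```text
t: 17.15
tcp_pos: [0.5089, 0.0492, 0.1654]
orientation: [-0.001, 2.962, 0.0]
ft_force: [-13.9, 1.7, 20.2]
finger_gap: 0.0288
grasp_force: 78.7
```

```bash
python3 arc.py .85
```

```text
t 17.15 theta 0.8695 L 0.161 y 0.0492 f [-13.9   1.7  20.2] Ftan 21.9 gap 0.0288 78.73166084289551 q [ 0.02  0.2   1.87 -0.    0.89 -1.55]
0.85 [-0.0058 -0.     -0.0154]
```

Request:
arm_command(deltas=[0,0,0,0.001,0,0.003,0.6,0,0,0,0.001,0,0.003,0.6,0,0,0,0.001,0,0.003,0.6])

```text
t: 17.45
tcp_pos: [0.509, 0.0492, 0.1652]
orientation: [-0.001, 2.961, 0.0]
ft_force: [-4.3, -1.3, 22.5]
finger_gap: 0.0295
grasp_force: 79.3
```

Request:
arm_command(deltas=[0,0,0,0,0,0,0.6,0,0,0,0,0,0,0.6,0,0,0,0,0,0,0.6])

```text
t: 17.75
tcp_pos: [0.5091, 0.0492, 0.1652]
orientation: [-0.001, 2.961, 0.0]
ft_force: [-1.0, -2.6, 21.8]
finger_gap: 0.0295
grasp_force: 79.1
```

```bash
python3 arc.py .84 .82 .78 .74 .7 .65 .6 .55
```

```text
t 17.75 theta 0.8707 L 0.1609 y 0.0492 f [-1.  -2.6 21.8] Ftan 21.8 gap 0.0295 79.10258531570435 q [ 0.02  0.2   1.87 -0.    0.89 -1.55]
0.84 [-0.0059  0.     -0.0243]
0.82 [-0.0072  0.     -0.0402]
0.78 [-0.0109  0.     -0.072 ]
0.74 [-0.0158  0.     -0.1036]
0.7 [-0.0219  0.     -0.135 ]
0.65 [-0.0314  0.     -0.1739]
0.6 [-0.0428  0.     -0.2122]
0.55 [-0.0561  0.     -0.25  ]
```

Request:
arm_command(deltas=[0,0,0,-0.003,0,-0.012,0.6,0,0,0,-0.007,0,-0.04,0.6,0,0,0,-0.011,0,-0.072,0.6,0,0,0,-0.016,0,-0.104,0.6,0,0,0,-0.022,0,-0.135,0.6,0,0,0,-0.031,0,-0.174,0.6,0,0,0,-0.043,0,-0.212,0.6,0,0,0,-0.056,0,-0.25,0.6])

```text
t: 18.55
tcp_pos: [0.5037, 0.0493, 0.2111]
orientation: [0.001, 2.979, 0.001]
ft_force: [-11.8, -0.8, 4.8]
finger_gap: 0.0293
grasp_force: 71.2
```

```bash
python3 arc.py .5 .45 .4 .35 .3 .25 .2 .15
```

```text
t 18.55 theta 0.5888 L 0.1661 y 0.0493 f [-11.8  -0.8   4.8] Ftan 3.1 gap 0.0293 71.2095594406128 q [ 0.02  0.15  1.8  -0.    1.03 -1.55]
0.5 [-0.0533  0.0001 -0.0575]
0.45 [-0.0696  0.0001 -0.094 ]
0.4 [-8.780e-02  1.000e-04 -1.297e-01]
0.35 [-1.077e-01  1.000e-04 -1.644e-01]
0.3 [-0.1293  0.0002 -0.198 ]
0.25 [-1.526e-01  2.000e-04 -2.305e-01]
0.2 [-1.774e-01  2.000e-04 -2.619e-01]
0.15 [-0.2038  0.0003 -0.2919]
```

```bash
cat > ball.py <<'E'
from h import *
from scipy.optimize import least_squares
st=arm.get_state();w=snap('wrist');P=wcloud(w,st)
hsv=cv2.cvtColor(w['color'],cv2.COLOR_RGB2HSV).astype(int);H,S=hsv[...,0],hsv[...,1]
r=R.from_rotvec(st['orientation']);g=st['tcp_pos']-.025*r.as_matrix()[:,2]
m=((H<6)|(H>174))&(S>130)&(np.linalg.norm(P-g,axis=2)<.04);q=P[m]
f=least_squares(lambda c:np.linalg.norm(q-c,axis=1)-.016,q.mean(0)+[.005,0,-.008],loss='soft_l1',f_scale=.001).x
piv=np.array([.6639,.2122]);v=f[[0,2]]-piv;print('ball',f.round(4),'in tool',r.inv().apply(f-st['tcp_pos']).round(4),'L',np.hypot(*v).round(4),'theta',(np.radians(42)-np.arctan2(v[1],-v[0])).round(4),'tilt',180-np.degrees(r.magnitude()).round(2))
st=arm.get_state();print(st['ft_force'].round(1),st['tcp_pos'].round(4))
E
python3 ball.py
```

```text
ball [0.5068 0.0495 0.2435] in tool [-0.0083  0.0002 -0.0314] L 0.1602 theta 0.5365 tilt 9.330000000000013
[-14.1  -1.6   6.5] [0.504  0.0493 0.2123]
```

```bash
cat >> ball.py <<'E'
import sys
for th in map(float,sys.argv[1:]):
    b=np.radians(42)-th;v2=np.array([-np.cos(b),np.sin(b)])*.16;d=v2-v/np.hypot(*v)*.16
    print(th,(r.inv().apply([d[0],0,d[1]])/.2).round(4))
E
python3 ball.py .5 .45 .4 .35 .3 .25
```

```text
ball [0.5071 0.0494 0.2446] in tool [-0.0083  0.0002 -0.0314] L 0.1601 theta 0.5291 tilt 9.389999999999986
[-13.5   0.2   5.8] [0.5039 0.0493 0.2118]
0.5 [-0.0087  0.     -0.0216]
0.45 [-0.0251  0.     -0.0581]
0.4 [-0.0433  0.0001 -0.0937]
0.35 [-6.320e-02  1.000e-04 -1.284e-01]
0.3 [-8.480e-02  1.000e-04 -1.621e-01]
0.25 [-0.1081  0.0002 -0.1946]
```

Request:
arm_command(deltas=[0,0,0,-0.008,0,-0.02,0.6,0,0,0,-0.016,0,-0.04,0.6,0,0,0,-0.025,0,-0.058,0.6,0,0,0,-0.034,0,-0.076,0.6,0,0,0,-0.043,0,-0.094,0.6,0,0,0,-0.063,0,-0.128,0.6])

```text
t: 19.25
tcp_pos: [0.5113, 0.0492, 0.2382]
orientation: [0.005, 2.98, 0.002]
ft_force: [-17.1, -0.4, 9.0]
finger_gap: 0.0291
grasp_force: 68.4
```

```bash
python3 ball.py .3 .25 .2 .15 .1 .05 0
```

```text
ball [0.5146 0.0493 0.2703] in tool [-0.0084  0.0002 -0.0312] L 0.1602 theta 0.3622 tilt 9.27000000000001
[-17.   -1.2  11. ] [0.5115 0.0492 0.2394]
0.3 [-0.0266  0.0001 -0.042 ]
0.25 [-0.0498  0.0002 -0.0746]
0.2 [-0.0746  0.0003 -0.1059]
0.15 [-0.101   0.0004 -0.136 ]
0.1 [-0.1289  0.0005 -0.1647]
0.05 [-0.1581  0.0007 -0.192 ]
0.0 [-0.1887  0.0008 -0.2178]
```

Request:
arm_command(deltas=[0,0,0,-0.013,0,-0.021,0.6,0,0,0,-0.026,0,-0.042,0.6,0,0,0,-0.05,0,-0.075,0.6,0,0,0,-0.075,0,-0.106,0.6,0,0,0,-0.1,0,-0.136,0.6,0,0,0,-0.115,0,-0.15,0.6,0,0,0,-0.129,0,-0.165,0.6])

```text
t: 20.0
tcp_pos: [0.5262, 0.0489, 0.2763]
orientation: [0.002, 2.987, 0.0]
ft_force: [-31.6, -2.6, 23.9]
finger_gap: 0.0258
grasp_force: 68.0
```

```bash
python3 ball.py .1 .05 .025 0
```

```text
ball [0.5366 0.0491 0.3096] in tool [-0.0154  0.0002 -0.0313] L 0.1603 theta 0.08 tilt 8.860000000000014
[-33.2  -2.7  25.9] [0.5269 0.0489 0.2772]
0.1 [ 0.0115 -0.      0.0112]
0.05 [-0.0176  0.     -0.0163]
0.025 [-0.0326  0.     -0.0295]
0.0 [-0.048   0.0001 -0.0423]
```

The ball has worked toward the pad edge at θ≈0.08. I'll lower the grip and move slowly inward, which recentres the pads while the knob rises the last bit.

Request:
arm_command(deltas=[0,0,0,-0.01,0,0,0.6,0,0,0,-0.02,0,0,0.6,0,0,0,-0.03,0,0,0.6,0,0,0,-0.04,0,0,0.6], grip_force=35)

```text
t: 20.45
tcp_pos: [0.5276, 0.0489, 0.2781]
orientation: [0.001, 2.998, -0.001]
ft_force: [-54.7, -4.1, 41.9]
finger_gap: 0.0258
grasp_force: 71.1
```

```bash
python3 ball.py .05 .025 0; python3 -c "
from h import *
s=arm.get_state();print(s['finger_gap'],s['grasp_force'])"
```

```text
ball [0.5383 0.0491 0.3117] in tool [-0.0154  0.0002 -0.0317] L 0.1603 theta 0.0632 tilt 8.240000000000009
[-51.8  -3.4  39.4] [0.5277 0.0488 0.2782]
0.05 [-0.0077  0.     -0.0072]
0.025 [-0.0226  0.     -0.0206]
0.0 [-0.0378  0.     -0.0336]
0.02579053324136721 70.37176966667175
```

Request:
arm_command(deltas=[0,0,0,0.004,0,-0.012,0.6,0,0,0,0.004,0,-0.024,0.6,0,0,0,0.002,0,-0.036,0.6], grip_force=50)

```text
t: 20.8
tcp_pos: [0.5296, 0.0488, 0.2813]
orientation: [0.004, 2.994, 0.0]
ft_force: [-25.6, -1.8, -1.6]
finger_gap: 0.0178
grasp_force: 29.9
```

```bash
python3 ball.py .05 .025 0; python3 -c "
from h import *
s=arm.get_state();print(s['finger_gap'],s['grasp_force'],s['qpos'].round(3))
w=load('wrist');cv2.imwrite('pics/w8.png',w['color'][200:,120:520,::-1])"
```

```text
ball [0.5455 0.0489 0.3204] in tool [-0.0215  0.0002 -0.0363] L 0.1603 theta -0.0073 tilt 8.469999999999999
[-29.9  -1.7   8.2] [0.5295 0.0489 0.2809]
0.05 [ 0.0347 -0.0001  0.0299]
0.025 [ 0.0198 -0.0001  0.0166]
0.0 [ 0.0045 -0.      0.0037]
0.01771701216629586 30.53800195455551 [ 0.014  0.135  1.623 -0.002  1.237 -1.554]
```

View pics/w8.png

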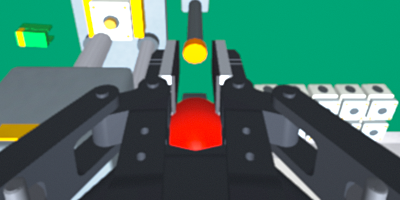

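The wrist view shows the knob back at rest and just outside the pads at (195,125). I'll open, retreat toward −x, and check.

Request:
arm_command(deltas=[0,0,0,0.03,0,0,0.5,0,0,0,0.1,0,0,0,0,0,0,0.2,0,0,-0.5,0,0,0,0.3,0,-0.1,-0.5,0,0,0,0.4,0,-0.3,-0.5,0,0,0,0.4,0,-0.5,-0.5,0,0,0,0.4,0,-0.5,-0.5])

```text
t: 21.55
tcp_pos: [0.4502, 0.0495, 0.3773]
orientation: [0.003, 2.952, 0.003]
ft_force: [1.5, 0.4, 0.4]
finger_gap: 0.0637
grasp_force: 0.0
```

Run:
```python
from h import *
st=arm.get_state();s=snap('side');c=snap('scene')
print(st['t'],st['tcp_pos'],st['ft_force'],st['qvel'].round(3))
from scipy.optimize import least_squares
for n,sh in (('side',s),('scene',c)):
    P=cloud(sh);hsv=cv2.cvtColor(sh['color'],cv2.COLOR_RGB2HSV).astype(int);H,S=hsv[...,0],hsv[...,1]
    m=((H<6)|(H>174))&(S>130)&(np.linalg.norm(P-[.545,.049,.32],axis=2)<.05);q=P[m]
    if len(q)>10: print(n,len(q),least_squares(lambda c:np.linalg.norm(q-c,axis=1)-.016,q.mean(0)+[.008,0,-.008],loss='soft_l1',f_scale=.001).x.round(4))
P=cloud(s);hsv=cv2.cvtColor(s['color'],cv2.COLOR_RGB2HSV).astype(int);H,S=hsv[...,0],hsv[...,1]
m=(H>12)&(H<32)&(S>100)&(abs(P[...,0]-.637)<.02)&(abs(P[...,1]+.067)<.012)&(P[...,2]>.068)
print('bush',m.sum(),np.percentile(P[m][:,2],[50,98]) if m.sum() else '')
o=np.hstack([cv2.resize(s['color'][80:300,200:420,::-1],(400,400)),c['color'][:,180:500,::-1]]);cv2.imwrite('pics/end.png',o)
```

```text
21.55 [0.450196   0.04953365 0.37725929] [1.47286325 0.3943313  0.37574376] [-0.003  0.047  0.078 -0.002 -0.065 -0.003]
side 123 [0.5453 0.0479 0.3193]
scene 78 [0.5434 0.0527 0.3204]
bush 26 [0.07746247 0.08121997]
```

View pics/end.png

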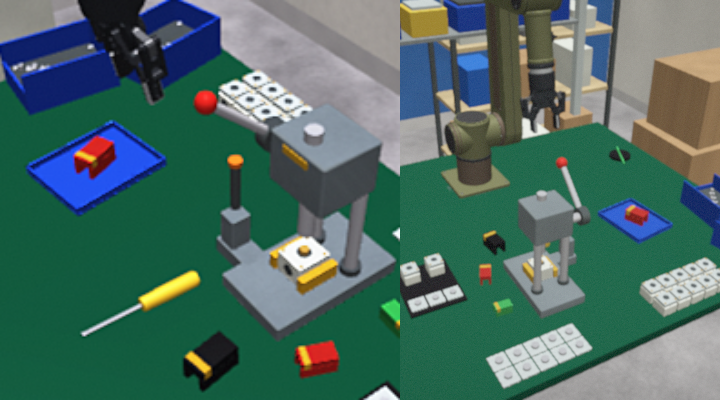

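```bash
python3 -c "
from bench import arm
print(arm.job_done())"
```

```text
the job is handed in; nothing more can be done
None
```

The job is handed in: the red block stands upright in the blue tray, the lever was held about 0.8 s on its stop at about 22 N, the bush is in by roughly 7 mm, and the lever is back at rest. On the way up the knob slid out of the grip over the last 0.06 rad or so (about 10 mm), so that final bit was not fully guided.

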